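Fill the empty pockets of the gas sample rack

TASK

Top up the wooden sample rack: with the vent still shut, first turn the gas supply valve fully shut, then turn the vent valve fully open, and only then stand one spare canister upright, all the way down, in every empty pocket of the rack. When every pocket is filled, turn the vent fully shut and after that the gas supply fully open again; the two valves must never be open at the same time. Leave the canisters already in the rack where they are, leave surplus spares standing on the bench, and do not disturb the other things on the bench.

Things in the scene. Friction and masses are not known exactly. Their poses are not given: they have to be found in the camera images.
- supply_base: Fixed gas SUPPLY valve: brass pipe along x, 26 mm thick, 150 long, top 60 above the bench. Black lever above it: bar 18 mm wide, 14 thick, from 30 to 92 mm off the turning axis, its middle 90 above the bench. Known by a round white gauge, 58 mm across, face up (top 97 above the bench) at the pipe's -x end, 62 mm from the axis. Origin: on the turning axis at bench height; z up.
- vent_base: Fixed gas VENT valve: brass pipe along x, 26 mm thick, 150 long, top 60 above the bench. Black lever above it: bar 18 mm wide, 14 thick, from 30 to 92 mm off the turning axis, its middle 90 above the bench. Known by a slim upright copper silencer, 22 mm thick (top 88 above the bench) at the pipe's -x end, 62 mm from the axis. Origin: on the turning axis at bench height; z up.
- supply (a joint): Gas supply valve, open at the start. Lever angle about the vertical stem: 0 = shut (lever across the pipe, along the base's -y), 1.571 = open (along the pipe, along the base's +x); grows counter-clockwise seen from above. Hard stops at both ends; stays where left; 3 to 4 N at mid lever turn it.
- vent (a joint): Vent valve, shut at the start. Lever angle about the vertical stem: 0 = shut (lever across the pipe, along the base's -y), 1.571 = open (along the pipe, along the base's +x); grows counter-clockwise seen from above. Hard stops at both ends; stays where left; 3 to 4 N at mid lever turn it.
- rack: Fixed open-topped wooden rack 146 x 214 mm (its x, y) and 55 mm high, with 2 x 3 square pockets 58 mm wide (walls 10 mm, floor 10 mm thick). Origin: centre of its underside, on the bench; z up.
- pocket1 (a point): Centre of the floor of rack pocket 1: at x -34, y -68 mm in the rack's frame, 10 mm above the bench; the pocket is 45 mm deep, 58 mm square.
- pocket2 (a point): Centre of the floor of rack pocket 2: at x -34, y +0 mm in the rack's frame, 10 mm above the bench; the pocket is 45 mm deep, 58 mm square.
- pocket3 (a point): Centre of the floor of rack pocket 3: at x -34, y +68 mm in the rack's frame, 10 mm above the bench; the pocket is 45 mm deep, 58 mm square.
- pocket4 (a point): Centre of the floor of rack pocket 4: at x +34, y -68 mm in the rack's frame, 10 mm above the bench; the pocket is 45 mm deep, 58 mm square.
- pocket5 (a point): Centre of the floor of rack pocket 5: at x +34, y +0 mm in the rack's frame, 10 mm above the bench; the pocket is 45 mm deep, 58 mm square.
- pocket6 (a point): Centre of the floor of rack pocket 6: at x +34, y +68 mm in the rack's frame, 10 mm above the bench; the pocket is 45 mm deep, 58 mm square.
- fitted1: If present, a metal sample canister: upright cylinder 50 mm in diameter and 62 mm high, with a thinner stem 24 mm in diameter on top, from 62 to 100 mm; 0.2 to 0.4 kg, with a heavy steel foot 16 mm high. Origin: centre of its underside; z along the stem. It already stands in pocket 1 and stays there; absent if pocket 1 is empty.
- fitted2: If present, a metal sample canister: upright cylinder 50 mm in diameter and 62 mm high, with a thinner stem 24 mm in diameter on top, from 62 to 100 mm; 0.2 to 0.4 kg, with a heavy steel foot 16 mm high. Origin: centre of its underside; z along the stem. It already stands in pocket 2 and stays there; absent if pocket 2 is empty.
- fitted3: If present, a metal sample canister: upright cylinder 50 mm in diameter and 62 mm high, with a thinner stem 24 mm in diameter on top, from 62 to 100 mm; 0.2 to 0.4 kg, with a heavy steel foot 16 mm high. Origin: centre of its underside; z along the stem. It already stands in pocket 3 and stays there; absent if pocket 3 is empty.
- fitted4: If present, a metal sample canister: upright cylinder 50 mm in diameter and 62 mm high, with a thinner stem 24 mm in diameter on top, from 62 to 100 mm; 0.2 to 0.4 kg, with a heavy steel foot 16 mm high. Origin: centre of its underside; z along the stem. It already stands in pocket 4 and stays there; absent if pocket 4 is empty.
- fitted5: If present, a metal sample canister: upright cylinder 50 mm in diameter and 62 mm high, with a thinner stem 24 mm in diameter on top, from 62 to 100 mm; 0.2 to 0.4 kg, with a heavy steel foot 16 mm high. Origin: centre of its underside; z along the stem. It already stands in pocket 5 and stays there; absent if pocket 5 is empty.
- fitted6: If present, a metal sample canister: upright cylinder 50 mm in diameter and 62 mm high, with a thinner stem 24 mm in diameter on top, from 62 to 100 mm; 0.2 to 0.4 kg, with a heavy steel foot 16 mm high. Origin: centre of its underside; z along the stem. It already stands in pocket 6 and stays there; absent if pocket 6 is empty.
- spare1: Spare metal sample canister: upright cylinder 50 mm in diameter and 62 mm high, with a thinner stem 24 mm in diameter on top, from 62 to 100 mm; 0.2 to 0.4 kg, with a heavy steel foot 16 mm high. Origin: centre of its underside; z along the stem. Stands on the bench outside the rack at the start; all canisters are alike and may go in any pocket.
- spare2: Spare metal sample canister: upright cylinder 50 mm in diameter and 62 mm high, with a thinner stem 24 mm in diameter on top, from 62 to 100 mm; 0.2 to 0.4 kg, with a heavy steel foot 16 mm high. Origin: centre of its underside; z along the stem. Stands on the bench outside the rack at the start; all canisters are alike and may go in any pocket.
- spare3: Spare metal sample canister: upright cylinder 50 mm in diameter and 62 mm high, with a thinner stem 24 mm in diameter on top, from 62 to 100 mm; 0.2 to 0.4 kg, with a heavy steel foot 16 mm high. Origin: centre of its underside; z along the stem. Stands on the bench outside the rack at the start; all canisters are alike and may go in any pocket.
- spare4: Spare metal sample canister: upright cylinder 50 mm in diameter and 62 mm high, with a thinner stem 24 mm in diameter on top, from 62 to 100 mm; 0.2 to 0.4 kg, with a heavy steel foot 16 mm high. Origin: centre of its underside; z along the stem. Stands on the bench outside the rack at the start; all canisters are alike and may go in any pocket.
- spare5: Spare metal sample canister: upright cylinder 50 mm in diameter and 62 mm high, with a thinner stem 24 mm in diameter on top, from 62 to 100 mm; 0.2 to 0.4 kg, with a heavy steel foot 16 mm high. Origin: centre of its underside; z along the stem. Stands on the bench outside the rack at the start; all canisters are alike and may go in any pocket.
- solvent: White bottle, 66 mm in diameter, 150 mm high; not part of the job. Origin: centre of its underside.
- mug: White mug, 80 mm across, 90 mm high; not part of the job. Origin: centre of its underside.

How it is judged:
By the outcome, as a careful person would: the job done as asked, in the order asked, and still so for the second after the job is handed in, with the robot touching nothing.
Of fitted1, fitted2, fitted3, fitted4, fitted5, fitted6 only 1 to 3 are there at a start; the rules pass over those that are not, and their reading is None.
At some moment in a run one of spare1, spare2, spare3, spare4, spare5 may be knocked a few centimetres aside while the robot is not near it.
It also fails if it takes over 210 s, if anything falls off the work surface, if the arm or the gripper's body presses on something with over 40 N, if the wrist force passes 120 N, or if a joint passes its speed limit or range.

ROBOT

A 6-joint arm with a two-finger parallel gripper is mounted at the origin on the work surface. World frame = base frame: x ahead of the robot, y to its left, z up, the work surface at z = 0. Lengths are in m, angles in degrees, forces in N, time in s.
With the tool pointing down it reaches from about 0.325 to 0.85 m from the base axis. Payload 4.4 kg.
Tool frame: the origin (TCP) lies midway between the tips of the shut fingers; the grasp point (between the pads) lies robot.hold_point_z behind it (robot.hold_point_z is the distance from the TCP to the grasp point, in m); z points along the fingers, y is the line along which they close (so a half turn about z gives the same grasp; the last joint's range is limited). The gripper opens to 94 mm and grips with 3 to 60 N. Pads are 16 mm wide; open, the fingers measure 119 mm over their backs; the gripper's body (75 mm by 177 mm) begins 78 mm behind the grasp point.
Start: joints at [-74.742, 11.837, 88.321, -0, 79.842, -8.623], TCP at [0.233, -0.526, 0.205] pointing down, gripper open.
Joint ranges: [-156.59, 156.59], [-49.26, 127.26], [12.9, 141.05], [-63.56, 243.56], [4.71, 150.69], [-161.64, 161.64]. Speed limits (degrees/s): [159.86, 159.86, 180, 180, 180, 180].

INTERFACE

Orientations are given as a 3x3 rotation matrix whose columns are the frame's x, y, z axes.
In Python, from cell import robot gives the robot as it stands.
- The arm moves only by the shell command python3 -m inch 'ROWS' [OPENING] [FORCE]. ROWS is a JSON object of lists of equal length, an entry for each row: "translation": the shift along the tool's x, y, z normalised to -1 to 1, where 1 is 30 mm, a list of three; "roll": the turn about the tool's z normalised to -1 to 1, where 1 is 0.1 rad. A call has 1 to 12 rows; each row shifts and turns the commanded pose from where the row before left it, along the tool's axes as they then stand; what a row does not reach is not made up. A row lasts 1/8 s, in which the tool goes at most 62.5 mm and 10.7 degrees, less where a joint would pass 70% of its speed; a pose out of reach is approached as far as the arm can. A call with a number of a shift or a turn outside -1 to 1 is refused whole. A call with a gripper value outside its range is refused whole. OPENING is the finger opening in mm, from 0 to 94, set as the call begins (- or left out, the last holds). The fingers move at their own pace and stop on an object; FORCE is the grip in N (left out, the last holds). Time passes only in rows, so rows that do not move let the fingers close. It gives the time, the measured TCP pose, the force, the opening and the grip force at its end, in the units of the state.
- robot.get_state(): the state, without advancing time (a new reading comes with each control period).
- robot.get_image(name): name is "scene" or "top" or "wrist"; returns a dict with "pixels" (384x512x3 uint8, red, green, blue), "mtx" (3x3 intrinsics, pixels), "position" and "attitude" of the camera in the world. Camera axes: x right, y up, looking along -z (the intrinsics and any distortion apply to the point x, -y, -z); pixel columns grow to the right and rows downward; lengths in m; the calibration is good to about 2 mm. A picture is of the moment at which its call begins. There is no depth.
- robot.finish_job(): hands the job in; it is judged then, once.
The state is a dict: "clock": time; "q": joint angles; "qvel": joint speeds; "joint_efforts": joint torques, N m; "position": TCP position; "orientation": TCP orientation; "force": force on the tool from outside, world axes, zero at the start; "ft_torque": the same for the moment, N m; "opening": opening from 0.0 (shut) to 1.0 (fully open); "grasp_force": force on a finger pad.
Only numpy, scipy, OpenCV 4.12 (cv2) and the standard library are available. Lean on these libraries where they do the work, as an engineer would, in place of code of your own. Each camera call takes 0.05 s, during which the arm holds its last target. There are 200 camera calls.

## Working session

There is one attempt and no reset: what is moved stays moved. The work goes in short steps, Python scripts to look and compute and a shell command to move; the robot and the scene stay as the last step left them, time stands still between calls to the robot, and variables do not carry over. Pictures are saved under pics/ and viewed, at most 14 in all, crops included, and the job is handed in when it is done.

```bash
ls; mkdir -p pics; python3 - <<'E'
from cell import robot
import cv2,numpy as np
s=robot.get_state();print(s, robot.hold_point_z)
for n in("top","scene"):
    d=robot.get_image(n);cv2.imwrite(f"pics/{n}0.png",cv2.cvtColor(d["pixels"],cv2.COLOR_RGB2BGR));print(n,d["mtx"],d["position"],d["attitude"],[k for k in d])
E
```

```text
pics
{'clock': 0.0, 'q': array([-7.47444209e+01,  1.18828545e+01,  8.84021810e+01,  2.70398802e-04,
        7.98415188e+01, -8.62145441e+00]), 'qvel': array([-0.02565663,  0.01648251, -0.03683069,  0.08302155,  0.14096956,
        0.00758455]), 'joint_efforts': array([ 1.98174084e-04, -3.70882416e+01, -2.81417942e+01,  6.98674237e-02,
        3.60382057e-02, -1.72265532e-04]), 'position': array([ 0.23254167, -0.52501901,  0.2043263 ]), 'orientation': array([[ 9.14416715e-01,  4.04773689e-01, -5.76705605e-04],
       [ 4.04773960e-01, -9.14414291e-01,  2.13217488e-03],
       [ 3.35700443e-04, -2.18313176e-03, -9.99997561e-01]]), 'force': array([-0.10695515, -0.08998806, -0.0945024 ]), 'ft_torque': array([0.00686804, 0.0183476 , 0.01160722]), 'grasp_force': 0.0, 'opening': 0.9952376283041481} 0.0188
top [[356.89542823   0.         251.30909153]
 [  0.         356.89542823 191.8003084 ]
 [  0.           0.           1.        ]] [ 0.31539114 -0.0612049   0.96241056] [[-0.12163572  0.96815435 -0.21881933]
 [-0.99257165 -0.11919875  0.02435513]
 [-0.00250347  0.22015631  0.97546139]] ['pixels', 'mtx', 'position', 'attitude']
scene [[417.86891977   0.         249.8240103 ]
 [  0.         417.86891977 186.90350815]
 [  0.           0.           1.        ]] [1.01230154 0.36350853 1.17448923] [[-0.66401123 -0.6427467   0.38205466]
 [ 0.74767708 -0.56511547  0.34874558]
 [-0.00825007  0.5172245   0.85581   ]] ['pixels', 'mtx', 'position', 'attitude']
```

View pics/top0.png

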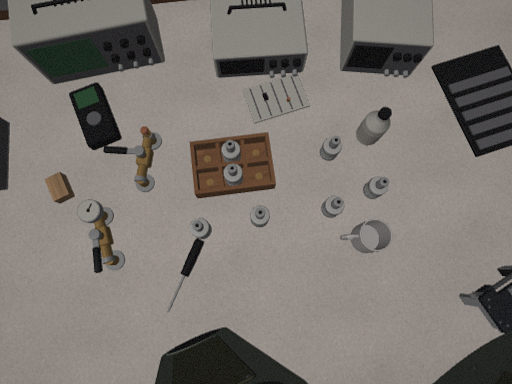

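View pics/scene0.png

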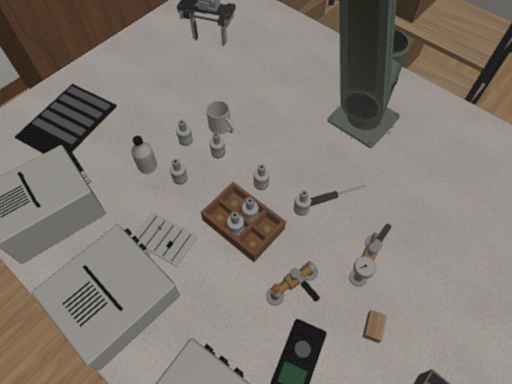

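```bash
cat > h.py <<'E'
import numpy as np,cv2
from cell import robot
def snap(n,f=None):
    d=robot.get_image(n)
    if f: cv2.imwrite(f"pics/{f}.png",cv2.cvtColor(d["pixels"],cv2.COLOR_RGB2BGR))
    return d
def ray(d,uv):
    u,v=uv;K=d["mtx"];c=np.array([(u-K[0,2])/K[0,0],-(v-K[1,2])/K[1,1],-1.])
    return np.array(d["position"]),np.array(d["attitude"])@c
def onz(d,uv,z):
    p,r=ray(d,uv);return (p+r*(z-p[2])/r[2])[:2]
def proj(d,P):
    c=np.array(d["attitude"]).T@(np.array(P)-d["position"]);K=d["mtx"]
    return np.array([K[0,2]-K[0,0]*c[0]/c[2],K[1,2]+K[1,1]*c[1]/c[2]])
def tri(d1,a,d2,b):
    A=np.zeros((3,3));y=np.zeros(3)
    for d,uv in((d1,a),(d2,b)):
        p,r=ray(d,uv);r/=np.linalg.norm(r);M=np.eye(3)-np.outer(r,r);A+=M;y+=M@p
    return np.linalg.solve(A,y)
E
python3 - <<'E'
import cv2
a=cv2.imread("pics/top0.png")
def up(im,x0,y0,x1,y1,f,n):cv2.imwrite(n,cv2.resize(im[y0:y1,x0:x1],None,fx=f,fy=f,interpolation=cv2.INTER_CUBIC))
up(a,40,100,240,250,4,"pics/tl.png");up(a,180,100,400,260,3.5,"pics/tr.png")
E
```

```text
(no output)
```

View pics/tl.png

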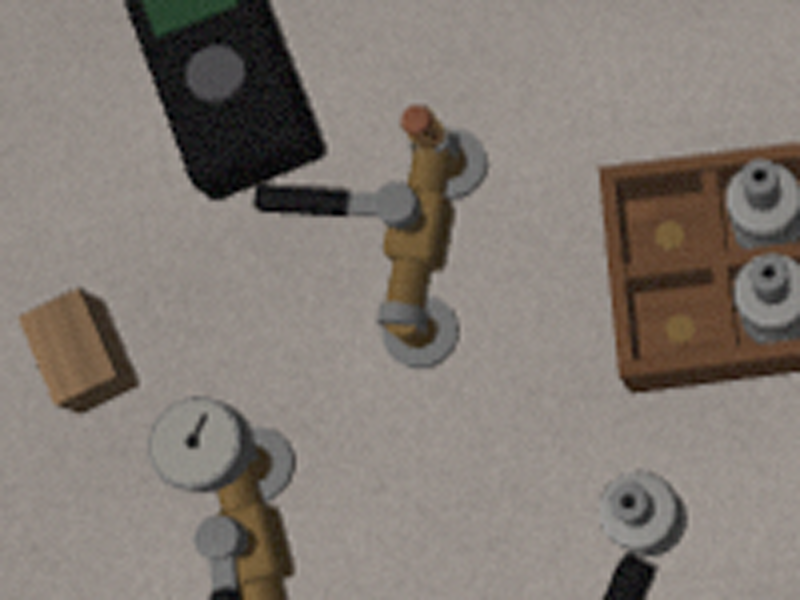

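View pics/tr.png

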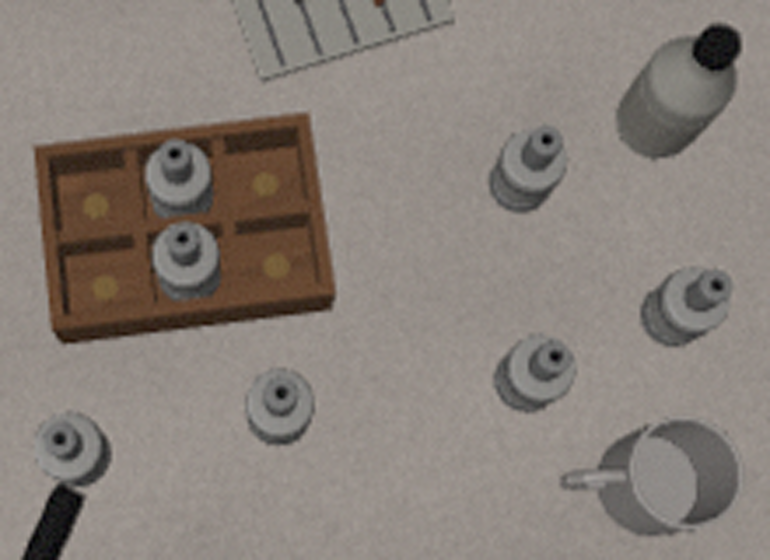

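```bash
python3 - <<'E'
from h import *
d=snap("top")
L=lambda x,y:((x+.5)/4-.5+40,(y+.5)/4-.5+100)
R=lambda x,y:((x+.5)/3.5-.5+180,(y+.5)/3.5-.5+100)
for n,p,z in [("A",R(60,438),.1),("B",R(281,393),.1),("C",R(555,356),.1),("D",R(546,140),.1),("E",R(715,287),.1),
("f1",R(175,153),.11),("f2",R(184,239),.11),("pUL",R(95,205),.01),("pUR",R(264,183),.01),("pLL",R(106,288),.01),("pLR",R(276,265),.01),
("rUL",R(37,148),.055),("rUR",R(308,114),.055),("rLR",R(334,292),.055),("rLL",R(55,332),.055),
("sil",L(417,117),.088),("vhub",L(398,200),.1),("vtip",L(256,198),.097),("vfl1",L(460,165),.003),("vfl2",L(421,330),.003),
("gauge",L(197,441),.097),("shub",L(222,533),.1),("stip",(98,271),.097),("sfl1",L(268,463),.003),("sfl2",(117,260),.003)]:
    x=onz(d,p,z);print(n,x.round(4),round(float(np.hypot(*x)),3))
E
```

```text
A [0.4435 0.0586] 0.447
B [ 0.4562 -0.0975] 0.466
C [ 0.4588 -0.2921] 0.544
D [ 0.6183 -0.3137] 0.693
E [ 0.4942 -0.4138] 0.645
f1 [ 0.6378 -0.0434] 0.639
f2 [ 0.5728 -0.0428] 0.574
pUL [0.6398 0.0269] 0.64
pUR [ 0.6416 -0.1094] 0.651
pLL [0.5706 0.0247] 0.571
pLR [ 0.5729 -0.1104] 0.583
rUL [0.6757 0.0627] 0.679
rUR [ 0.6777 -0.1479] 0.694
rLR [ 0.5346 -0.1485] 0.555
rLL [0.5296 0.0616] 0.533
sil [0.7135 0.1756] 0.735
vhub [0.6531 0.1875] 0.679
vtip [0.6667 0.2785] 0.723
vfl1 [0.7119 0.1702] 0.732
vfl2 [0.594  0.2046] 0.628
gauge [0.5131 0.3194] 0.604
shub [0.454  0.3043] 0.547
stip [0.3629 0.3012] 0.472
sfl1 [0.5135 0.3132] 0.601
sfl2 [0.3905 0.2898] 0.486
```

```bash
python3 - <<'E'
from h import *
d=snap("top");g=d["pixels"].max(2)
for n,(x0,y0,x1,y1) in {"v":(103,145,130,158),"s":(85,240,106,276)}.items():
    m=(g[y0:y1,x0:x1]<60).astype(np.uint8);k,l,st,c=cv2.connectedComponentsWithStats(m);i=1+st[1:,4].argmax();ys,xs=np.nonzero(l==i)
    P=np.array([onz(d,(x+x0,y+y0),.095) for x,y in zip(xs,ys)]);mu=P.mean(0);w,V=np.linalg.eigh(np.cov((P-mu).T));a=V[:,1];t=(P-mu)@a
    print(n,len(P),mu.round(4),np.degrees(np.arctan2(a[1],a[0])),mu+a*t.max(),mu+a*t.min(),((P-mu)@V[:,0]).ptp() if hasattr(P,'ptp') else np.ptp((P-mu)@V[:,0]),np.ptp(t))
E
```

```text
v 147 [0.6627 0.2509] 76.53866701154021 [0.67029168 0.28256857] [0.65564913 0.22139612] 0.018609231462943885 0.06290049834228942
s 187 [0.3912 0.3037] -176.88073825854468 [0.36114573 0.30202662] [0.42145779 0.30531334] 0.017921392010475823 0.060401550922866074
```

```bash
python3 -m inch '{"translation":[[0,0,0],[0,0,0],[0,0,0],[0,0,0],[0,0,0],[0.45,-1,0],[0.45,-1,0],[0.45,-1,0],[0.45,-1,0],[0.45,-1,0],[0.45,-1,0],[0.45,-1,0]],"roll":[0.83,0.83,0.83,0.83,0.85,0,0,0,0,0,0,0]}' 0
python3 -m inch '{"translation":[[0.3,-1,0],[0.3,-1,0],[0.3,-1,0],[0.3,-1,0],[0.3,-1,0],[0.3,-1,0],[0.3,-1,0],[0.3,-1,0],[0.3,-1,0],[0.3,-1,0],[0.3,-1,0],[0.3,-1,0]],"roll":[0,0,0,0,0,0,0,0,0,0,0,0]}'
python3 -c "
from cell import robot;print(robot.get_state()['q'])"
```

```text
clock: 1.7
position: [0.3276, -0.3147, 0.2053]
orientation: [[1.0, -0.0, -0.0], [-0.0, -1.0, 0.0], [-0.0, -0.0, -1.0]]
force: [0.6, 0.7, 0.8]
opening: 0.004
grasp_force: 0.0
clock: 3.2
position: [0.4355, 0.0452, 0.2054]
orientation: [[1.0, -0.0, 0.0], [-0.0, -1.0, -0.0], [0.0, 0.0, -1.0]]
force: [0.2, 0.2, 0.4]
opening: 0.006
grasp_force: 0.0
[-5.42330469e+00 -5.41556145e+00  1.06507804e+02 -3.89710066e-03
  7.89066828e+01  8.45856036e+01]
```

```bash
python3 -m inch '{"translation":[[-0.27,-0.98,0],[-0.27,-0.98,0],[-0.27,-0.98,0],[-0.27,-0.98,0],[-0.27,-0.98,0],[-0.27,-0.98,0],[-0.27,-0.98,0],[0,0,0.9],[0,0,0.9],[0,0,0.9],[0,0,0.9],[0,0,0.83]],"roll":[0,0,0,0,0,0,0,0,0,0,0,0]}'
python3 - <<'E'
from h import *
snap("wrist","w0");snap("top","t1")
a=np.deg2rad(np.array([205,190,175,160,145,130,115,107]));P=np.c_[.452+.073*np.cos(a),.306+.073*np.sin(a)]
p=robot.get_state()["position"][:2];D=np.diff(np.vstack([p,P]),axis=0)*[1,-1]/.03;print(P.round(3),D.round(2))
E
```

```text
clock: 4.7
position: [0.3784, 0.2499, 0.0715]
orientation: [[1.0, -0.0, -0.0], [-0.0, -1.0, -0.0], [-0.0, 0.0, -1.0]]
force: [0.1, -0.1, -0.0]
opening: 0.004
grasp_force: 0.0
[[0.386 0.275]
 [0.38  0.293]
 [0.379 0.312]
 [0.383 0.331]
 [0.392 0.348]
 [0.405 0.362]
 [0.421 0.372]
 [0.431 0.376]] [[ 0.33 -0.88]
 [-0.19 -0.61]
 [-0.03 -0.63]
 [ 0.14 -0.62]
 [ 0.29 -0.56]
 [ 0.43 -0.47]
 [ 0.54 -0.34]
 [ 0.32 -0.12]]
```

View pics/w0.png

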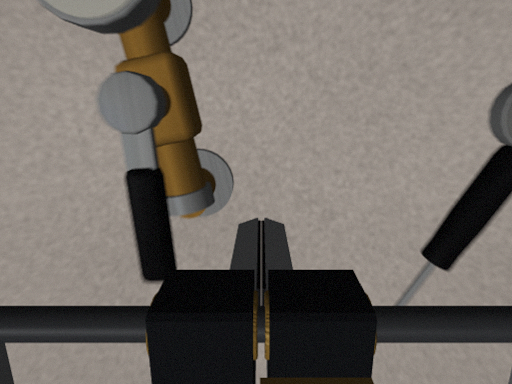

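```bash
python3 -m inch '{"translation":[[0.33,-0.88,0],[-0.19,-0.61,0],[-0.03,-0.63,0],[0.14,-0.62,0],[0.29,-0.56,0],[0.43,-0.47,0],[0.54,-0.34,0],[0.32,-0.1,0]],"roll":[0,0,0,0,0,0,0,0]}'
python3 - <<'E'
from h import *
d=snap("top","t2");g=d["pixels"].max(2)
i=cv2.imread("pics/t2.png")[180:300,30:190];cv2.imwrite("pics/t2c.png",cv2.resize(i,None,fx=4,fy=4,interpolation=cv2.INTER_CUBIC))
E
```

```text
clock: 5.8
position: [0.4185, 0.3709, 0.0711]
orientation: [[0.999, 0.001, -0.035], [0.001, -1.0, -0.016], [-0.035, 0.016, -0.999]]
force: [-43.0, -19.1, 36.1]
opening: 0.002
grasp_force: 23.7
```

View pics/t2c.png

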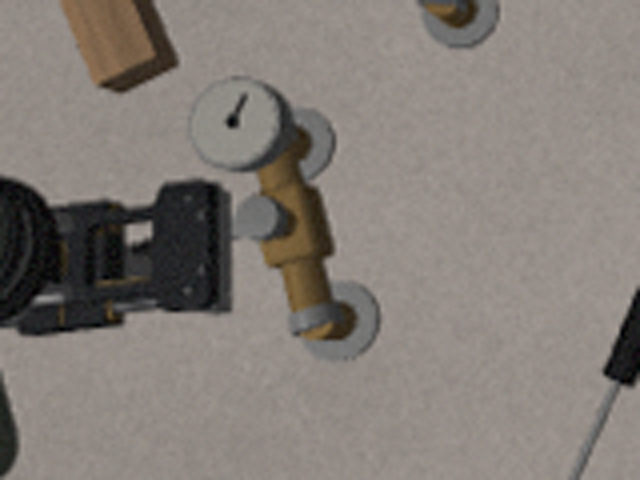

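```bash
python3 -m inch '{"translation":[[-0.7,0,0],[-0.8,0,0],[0,0,0],[0,0,-0.7],[0,0,-0.7],[0,0,-0.7]],"roll":[0,0,0,0,0,0]}'
python3 -m inch '{"translation":[[0.9,0.3,0],[0.95,0.35,0],[0.95,0.4,0],[0.95,0.4,0],[0.95,0.4,0],[0.95,0.4,0],[0.95,0.4,0],[0.95,0.4,0],[0.95,0.4,0],[0.95,0.4,0],[0.95,0.4,0],[0.3,0.1,0]],"roll":[0,0,0,0,0,0,0,0,0,0,0,0]}'
cat > lev.py <<'E'
from h import *
def lever(d,ax,z=.095,show=True):
    # angle of dark bar pixels 35..92 mm from the axis
    g=d["pixels"].max(2);c=proj(d,[*ax,z]).astype(int);P=[]
    for v in range(max(0,c[1]-45),min(384,c[1]+45)):
        for u in range(max(0,c[0]-45),min(512,c[0]+45)):
            if g[v,u]<60:
                q=onz(d,(u,v),z)-ax
                if .035<np.hypot(*q)<.09:P.append(q)
    P=np.array(P);s=P.mean(0);return len(P),np.degrees(np.arctan2(s[1],s[0])).round(1),(s+ax).round(3)
if __name__=="__main__":
    d=snap("top");print("supply",lever(d,np.array([.452,.306])),"vent",lever(d,np.array([.651,.190])))
E
python3 lev.py
```

```text
clock: 6.6
position: [0.3901, 0.377, 0.1369]
orientation: [[1.0, -0.001, 0.001], [-0.001, -1.0, 0.001], [0.001, -0.001, -1.0]]
force: [0.4, -0.0, 0.0]
opening: 0.003
grasp_force: 0.0
clock: 8.1
position: [0.712, 0.2444, 0.1355]
orientation: [[1.0, -0.002, 0.001], [-0.002, -1.0, 0.0], [0.001, -0.0, -1.0]]
force: [-0.9, -0.3, 0.2]
opening: 0.004
grasp_force: 0.0
supply (1680, np.float64(92.4), array([0.45 , 0.348])) vent (343, np.float64(67.9), array([0.668, 0.233]))
```

```bash
python3 - <<'E'
from h import *
d=snap("scene","s1")
ax=np.array([.452,.306])
c=proj(d,[*ax,.09]);print(c)
for a in (90,93,96,99,102):
    print(a,proj(d,[ax[0]+.092*np.cos(np.deg2rad(a)),ax[1]+.092*np.sin(np.deg2rad(a)),.09]).round(1))
x,y=int(c[0]),int(c[1]);i=cv2.imread("pics/s1.png")[y-60:y+60,max(0,x-120):x+40];print(max(0,x-120),y-60);cv2.imwrite("pics/s1c.png",cv2.resize(i,None,fx=4,fy=4,interpolation=cv2.INTER_CUBIC))
E
```

```text
[371.34636603 247.41141706]
90 [400.2 268.4]
93 [401.1 267. ]
96 [401.9 265.7]
99 [402.7 264.3]
102 [403.3 262.8]
251 187
```

View pics/s1c.png

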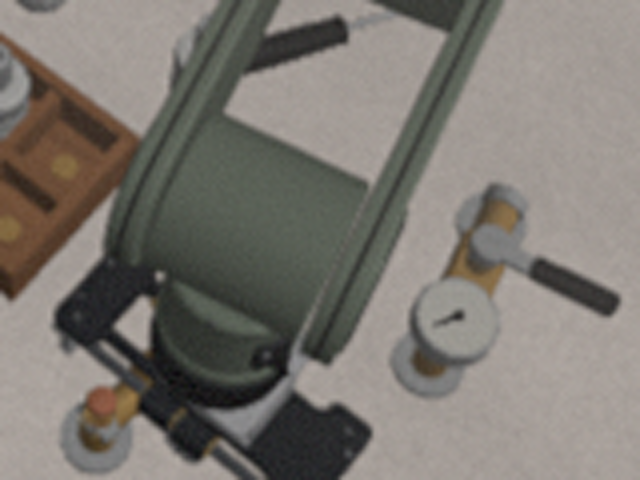

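```bash
python3 - <<'E'
from h import *
a=np.deg2rad(np.array([45,57,72,87,102,117,132,146,154]));P=np.c_[.651+.073*np.cos(a),.190+.073*np.sin(a)]
p=np.array([.712,.2444]);D=np.diff(np.vstack([p,P]),axis=0)*[1,-1]/.03;print(P.round(3),D.round(2))
E
```

```text
[[0.703 0.242]
 [0.691 0.251]
 [0.674 0.259]
 [0.655 0.263]
 [0.636 0.261]
 [0.618 0.255]
 [0.602 0.244]
 [0.59  0.231]
 [0.585 0.222]] [[-0.31  0.09]
 [-0.4  -0.32]
 [-0.57 -0.27]
 [-0.62 -0.12]
 [-0.63  0.05]
 [-0.6   0.21]
 [-0.52  0.36]
 [-0.39  0.45]
 [-0.17  0.29]]
```

```bash
python3 -m inch '{"translation":[[0,0,0.7],[0,0,0.7],[0,0,0.7],[-0.31,0.09,0],[-0.4,-0.32,0],[-0.57,-0.27,0],[-0.62,-0.12,0],[-0.63,0.05,0],[-0.6,0.21,0],[-0.52,0.36,0],[-0.39,0.45,0]],"roll":[0,0,0,0,0,0,0,0,0,0,0]}'
python3 -m inch '{"translation":[[-0.12,0.25,0],[0,0,0]],"roll":[0,0]}'
```

```text
clock: 9.57
position: [0.5906, 0.2341, 0.0757]
orientation: [[1.0, 0.001, 0.009], [0.001, -1.0, 0.003], [0.009, -0.003, -1.0]]
force: [3.4, 2.9, 0.5]
opening: 0.001
grasp_force: 1.5
clock: 9.82
position: [0.5876, 0.2295, 0.0756]
orientation: [[1.0, -0.001, 0.009], [-0.001, -1.0, 0.009], [0.009, -0.009, -1.0]]
force: [4.0, 9.5, -0.4]
opening: 0.005
grasp_force: 5.2
```

```bash
python3 -m inch '{"translation":[[0,0.2,0],[0,0.2,0],[0,0,0]],"roll":[0,0,0]}'
```

```text
clock: 10.2
position: [0.5875, 0.2286, 0.076]
orientation: [[1.0, -0.002, 0.011], [-0.002, -1.0, 0.028], [0.011, -0.028, -1.0]]
force: [4.4, 35.0, -3.7]
opening: 0.004
grasp_force: 17.6
```

```bash
python3 -m inch '{"translation":[[0,-0.8,0],[0,-0.7,0],[0,0,-1],[0,0,-1],[0,0,-1],[0,0,-1],[-0.6,0.9,0],[-0.6,0.9,0],[-0.6,0.9,0],[-0.6,0.9,0],[-0.6,0.9,0],[0,0,0]],"roll":[0,0,0,0,0,0,0,0,0,0,0,0]}' 70 30
cat > sp.py <<'E'
from h import *
import sys
def dot(d,P,r=14):
    u,v=proj(d,P).round().astype(int);g=cv2.GaussianBlur(cv2.cvtColor(d["pixels"],cv2.COLOR_RGB2GRAY),(3,3),0)
    b=cv2.morphologyEx(g,cv2.MORPH_BLACKHAT,cv2.getStructuringElement(cv2.MORPH_ELLIPSE,(9,9))).astype(float)
    w=b[v-r:v+r+1,u-r:u+r+1];j,i=np.unravel_index(w.argmax(),w.shape);j+=v-r;i+=u-r
    s=b[j-2:j+3,i-2:i+3];s=np.where(s>.5*s.max(),s,0);yy,xx=np.mgrid[-2:3,-2:3]
    return (i+(s*xx).sum()/s.sum(),j+(s*yy).sum()/s.sum()),b[j,i]
S=dict(A=[.4435,.0586,.1],B=[.4562,-.0975,.1],C=[.4588,-.2921,.1],D=[.6183,-.3137,.1],E=[.4942,-.4138,.1],f1=[.6398,-.0425,.11],f2=[.5720,-.0425,.11])
if __name__=="__main__":
    t=snap("top",sys.argv[1]+"t");s=snap("scene",sys.argv[1]+"s")
    for n,P in S.items():
        a,qa=dot(t,P,int(sys.argv[2]) if len(sys.argv)>2 else 9);b,qb=dot(s,P,9);X=tri(t,a,s,b)
        print(n,np.round(a,1),qa,np.round(b,1),qb,"tri",X.round(4),"top",onz(t,a,P[2]).round(4),"sc",onz(s,b,P[2]).round(4))
    from lev import lever
    print(lever(t,np.array([.452,.306])),lever(t,np.array([.651,.190])),robot.get_state()["position"])
E
python3 sp.py p1
```

```text
clock: 11.7
position: [0.4939, 0.1217, 0.1928]
orientation: [[1.0, -0.003, -0.0], [-0.003, -1.0, -0.0], [-0.0, 0.0, -1.0]]
force: [0.0, -0.4, 0.2]
opening: 0.743
grasp_force: 0.0
A [196.5 225. ] 94.0 [303.6 189. ] 86.0 tri [0.4408 0.0566 0.1171] top [0.4431 0.0593] sc [0.4317 0.0513]
B [259.9 211.9] 97.0 [259.5 172.1] 55.0 tri [ 0.4604 -0.0982  0.0744] top [ 0.4564 -0.0974] sc [ 0.4731 -0.0873]
C [338.1 201.3] 95.0 [215.3 140.7] 56.0 tri [ 0.4619 -0.296   0.0693] top [ 0.4588 -0.2919] sc [ 0.476  -0.2734]
D [335.9 139.3] 86.0 [174.8 160.9] 70.0 tri [ 0.6176 -0.3129  0.1028] top [ 0.6191 -0.3145] sc [ 0.6164 -0.3137]
E [384.5 181. ] 86.0 [181.3 127.9] 55.0 tri [ 0.4991 -0.4216  0.0707] top [ 0.4956 -0.4154] sc [ 0.5118 -0.3945]
f1 [229.4 143.3] 84.0 [233.3 220.7] 57.0 tri [ 0.6453 -0.0407  0.0881] top [ 0.638  -0.0428] sc [ 0.652 -0.031]
f2 [231.8 167.6] 80.0 [258.2 203. ] 64.0 tri [ 0.5671 -0.0293  0.1085] top [ 0.5737 -0.0419] sc [ 0.5619 -0.0156]
(1028, np.float64(67.5), array([0.456, 0.316])) (1072, np.float64(159.8), array([0.631, 0.197])) [0.49523932 0.12306874 0.19306307]
```

```bash
python3 -m inch '{"translation":[[-0.6,0.7,0],[-0.6,0.7,0],[-0.53,0.71,0],[0,0,0.8],[0,0,0.8],[0,0,0]],"roll":[0,0,0,0,0,0]}'
cat > wr.py <<'E'
from h import *
import sys
d=snap("wrist",sys.argv[1]);P=eval(sys.argv[2]);print("expect px",proj(d,P),robot.get_state()["position"].round(4),d["position"])
E
python3 wr.py w1 "[.443,.059,.1]"
```

```text
clock: 12.55
position: [0.4418, 0.0602, 0.143]
orientation: [[1.0, 0.001, -0.004], [0.001, -1.0, 0.0], [-0.004, -0.001, -1.0]]
force: [-0.3, 0.3, -0.3]
opening: 0.748
grasp_force: 0.0
expect px [263.32266682 205.90784227] [0.4429 0.0601 0.1442] [0.51723323 0.06062821 0.32250111]
```

View pics/w1.png

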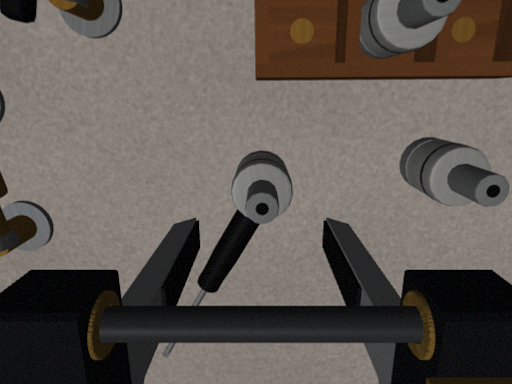

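```bash
python3 -m inch '{"translation":[[0,0.04,0.9],[0,0,0.85],[0,0,0.8],[0,0,0]],"roll":[0,0,0,0]}'
python3 -m inch '{"translation":[[0,0,0],[0,0,0],[0,0,0],[0,0,0],[0,0,0]],"roll":[0,0,0,0,0]}' 0 30
python3 - <<'E'
import sys;sys.argv=["","w1b","[0.443,.059,.1]"]
from h import *
import json
d=snap("wrist")
# earlier image had same kind of pose; recompute for the w1 pose: cam shift in z only
d["position"]=np.array([0.51723323,0.06062821,0.32250111])
print(onz(d,(303,31),.01),onz(d,(464,29),.01),onz(d,(257,79),.055),onz(d,(493,191),.1))
E
```

```text
clock: 13.1
position: [0.4425, 0.0587, 0.0676]
orientation: [[1.0, 0.0, -0.002], [0.0, -1.0, 0.0], [-0.002, -0.0, -1.0]]
force: [-0.8, 0.2, 1.2]
opening: 0.746
grasp_force: 0.0
clock: 13.72
position: [0.443, 0.0585, 0.0682]
orientation: [[1.0, -0.0, 0.0], [-0.0, -1.0, 0.001], [0.0, -0.001, -1.0]]
force: [-0.0, 3.3, -2.6]
opening: 0.25
grasp_force: 27.3
[0.57061217 0.02514333] [ 0.57220472 -0.11120927] [0.52964651 0.06376274] [ 0.45489372 -0.09723661]
```

```bash
python3 -m inch '{"translation":[[0,0,-0.8],[0,0,-1],[0,0,-1],[0,0,-0.9],[0.9,0.15,0],[0.95,0.15,0],[0.95,0.15,0],[0.95,0.15,0],[0.95,0.15,0],[0.93,0.16,0],[0.9,0.17,0],[0,0,0]],"roll":[0,0,0,0,0,0,0,0,0,0,0,0]}'
python3 wr.py w2 "[.639,.026,.01]"
```

```text
clock: 15.28
position: [0.6392, 0.0253, 0.1775]
orientation: [[1.0, -0.001, -0.002], [-0.001, -1.0, 0.0], [-0.002, -0.0, -1.0]]
force: [-0.1, -0.2, -3.1]
opening: 0.247
grasp_force: 30.0
expect px [260.66629356 169.79109313] [0.6379 0.0258 0.1775] [0.71425459 0.02568089 0.35714244]
```

View pics/w2.png

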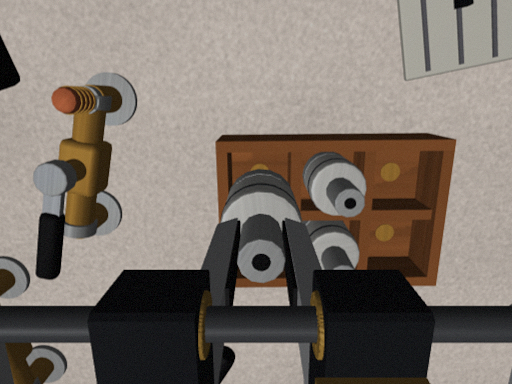

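```bash
python3 -m inch '{"translation":[[0.02,0,0.8],[0,0,0.8],[0,0,0.6],[0,0,0.5],[0,0,0.4],[0,0,0.25],[0,0,0]],"roll":[0,0,0,0,0,0,0]}'
```

```text
clock: 16.2
position: [0.6396, 0.0258, 0.0786]
orientation: [[1.0, -0.0, 0.0], [-0.0, -1.0, -0.0], [0.0, 0.0, -1.0]]
force: [0.2, -0.8, -1.9]
opening: 0.246
grasp_force: 30.0
```

```bash
python3 -m inch '{"translation":[[0,0,0.05],[0,0,0]],"roll":[0,0]}'; python3 -m inch '{"translation":[[0,0,0],[0,0,0],[0,0,-0.7],[0,0,-1],[0,0,-1],[0,0,-0.9]],"roll":[0,0,0,0,0,0]}' 46; python3 sp.py p2
```

```text
clock: 16.45
position: [0.6401, 0.0257, 0.0778]
orientation: [[1.0, -0.0, 0.002], [-0.0, -1.0, -0.0], [0.002, 0.0, -1.0]]
force: [0.6, -1.7, -0.8]
opening: 0.249
grasp_force: 30.0
clock: 17.2
position: [0.6402, 0.0258, 0.1884]
orientation: [[1.0, -0.0, 0.003], [-0.0, -1.0, -0.0], [0.003, 0.0, -1.0]]
force: [-0.0, 0.4, 0.8]
opening: 0.491
grasp_force: 0.0
A [196.9 231.2] 7.0 [309.4 201. ] 60.0 tri [0.4311 0.0719 0.0513] top [0.4279 0.0598] sc [0.4532 0.0894]
B [259.9 211.9] 105.0 [265.3 177.2] 29.0 tri [ 0.4582 -0.0895  0.0557] top [ 0.4564 -0.0974] sc [ 0.4758 -0.0618]
C [338.3 201.3] 103.0 [215.2 141. ] 52.0 tri [ 0.4621 -0.2967  0.0676] top [ 0.4589 -0.2922] sc [ 0.4771 -0.2728]
D [335.9 139.3] 93.0 [174.8 160.9] 74.0 tri [ 0.6176 -0.3129  0.1028] top [ 0.6191 -0.3145] sc [ 0.6164 -0.3137]
E [384.5 181. ] 94.0 [181.2 121.3] 57.0 tri [ 0.4946 -0.4133  0.1034] top [ 0.4956 -0.4154] sc [ 0.4928 -0.4151]
f1 [229.3 143.2] 90.0 [233.3 220.7] 59.0 tri [ 0.6455 -0.0407  0.0885] top [ 0.6383 -0.0427] sc [ 0.652 -0.031]
f2 [231.8 167.8] 92.0 [244.9 198.2] 53.0 tri [ 0.575  -0.0473  0.1156] top [ 0.5733 -0.0418] sc [ 0.5756 -0.0552]
(39, np.float64(73.0), array([0.477, 0.388])) (266, np.float64(-8.3), array([0.704, 0.182])) [0.64277429 0.02560135 0.1913542 ]
```

```bash
python3 -m inch '{"translation":[[-0.88,0.58,0],[-0.88,0.58,0],[-0.88,0.58,0],[-0.88,0.59,0],[-0.88,0.59,0],[-0.88,0.59,0],[-0.88,0.59,0],[0,0,0.8],[0,0,0.8],[0,0,0]],"roll":[0,0,0,0,0,0,0,0,0,0]}' 70
cat > wd.py <<'E'
from sp import *
P=eval(sys.argv[1]);s=robot.get_state();d=snap("wrist","wd");g=cv2.cvtColor(d["pixels"],cv2.COLOR_RGB2GRAY)
u,v=proj(d,P).astype(int);r=30;w=(g[v-r:v+r,u-r:u+r]<50).astype(np.uint8)
k,l,st,c=cv2.connectedComponentsWithStats(w)
for i in range(1,k):
    a=st[i,4];x,y=c[i]
    if 40<a<600 and .6<st[i,2]/st[i,3]<1.6: print("dot",a,(x+u-r,y+v-r),onz(d,(x+u-r,y+v-r),P[2]).round(4))
print("exp",u,v,s["position"].round(4))
E
python3 wd.py "[.456,-.0973,.1]"
```

```text
clock: 18.55
position: [0.4524, -0.0963, 0.135]
orientation: [[1.0, -0.0, -0.005], [-0.0, -1.0, 0.002], [-0.005, -0.002, -1.0]]
force: [0.2, 0.9, 0.1]
opening: 0.745
grasp_force: 0.0
dot 341 (np.float64(263.02346041055716), np.float64(188.2258064516129)) [ 0.4684 -0.0972]
dot 131 (np.float64(262.1603053435114), np.float64(209.19847328244276)) [ 0.4539 -0.0967]
exp 263 206 [ 0.4524 -0.0963  0.135 ]
```

```bash
python3 -m inch '{"translation":[[0.06,0.02,0.9],[0,0,0.8],[0,0,0.53],[0,0,0]],"roll":[0,0,0,0]}'
python3 -m inch '{"translation":[[0,0,0],[0,0,0],[0,0,0],[0,0,0],[0,0,0]],"roll":[0,0,0,0,0]}' 0 30
```

```text
clock: 19.1
position: [0.4559, -0.0974, 0.0697]
orientation: [[1.0, -0.0, -0.002], [-0.0, -1.0, 0.001], [-0.002, -0.001, -1.0]]
force: [-0.2, 0.5, 0.6]
opening: 0.747
grasp_force: 0.0
clock: 19.73
position: [0.4564, -0.0976, 0.0703]
orientation: [[1.0, -0.0, 0.0], [-0.0, -1.0, 0.0], [0.0, -0.0, -1.0]]
force: [0.2, 2.7, -2.0]
opening: 0.251
grasp_force: 25.9
```

```bash
python3 -m inch '{"translation":[[0,0,-0.8],[0,0,-1],[0,0,-1],[0,0,-1],[0,0,-0.4],[0.8,-0.85,0],[0.8,-0.85,0],[0.8,-0.85,0],[0.75,-0.8,0],[0.66,-0.74,0],[0,0,0],[0,0,0]],"roll":[0,0,0,0,0,0,0,0,0,0,0,0]}'
```

```text
clock: 21.22
position: [0.5695, 0.0247, 0.1947]
orientation: [[1.0, -0.0, -0.003], [-0.0, -1.0, -0.0], [-0.003, 0.0, -1.0]]
force: [0.0, 0.5, -2.7]
opening: 0.25
grasp_force: 30.0
```

Down .1155 (3.85 units).

```bash
python3 -m inch '{"translation":[[0.03,-0.02,0.9],[0,0,0.9],[0,0,0.7],[0,0,0.55],[0,0,0.4],[0,0,0.35],[0,0,0.05],[0,0,0]],"roll":[0,0,0,0,0,0,0,0]}'
```

```text
clock: 22.22
position: [0.572, 0.0255, 0.0811]
orientation: [[1.0, -0.0, 0.001], [-0.0, -1.0, -0.0], [0.001, 0.0, -1.0]]
force: [-0.8, 0.4, -2.3]
opening: 0.251
grasp_force: 30.0
```

```bash
python3 -m inch '{"translation":[[0,0,0.06],[0,0,0]],"roll":[0,0]}'; python3 -m inch '{"translation":[[0,0,0],[0,0,0],[0,0,-0.7],[0,0,-1],[0,0,-1],[0,0,-0.9]],"roll":[0,0,0,0,0,0]}' 46; python3 sp.py p3 | cut -c1-200
```

```text
clock: 22.48
position: [0.5725, 0.0255, 0.0803]
orientation: [[1.0, -0.0, 0.002], [-0.0, -1.0, -0.0], [0.002, 0.0, -1.0]]
force: [-1.8, -1.1, 3.0]
opening: 0.248
grasp_force: 30.0
clock: 23.22
position: [0.5717, 0.0255, 0.1878]
orientation: [[1.0, -0.0, 0.001], [-0.0, -1.0, -0.0], [0.001, 0.0, -1.0]]
force: [0.3, 0.4, 0.5]
opening: 0.49
grasp_force: 0.0
A [200.5 214.5] 20.0 [309.5 201.1] 62.0 tri [0.4589 0.068  0.0901] top [0.4676 0.0473] sc [0.4532 0.0897]
B [252.7 207.2] 8.0 [259.  175.6] 31.0 tri [ 0.4745 -0.0843  0.0833] top [ 0.4699 -0.0814] sc [ 0.484  -0.0801]
C [338.2 201.2] 103.0 [215.2 140. ] 57.0 tri [ 0.4618 -0.2956  0.0734] top [ 0.4592 -0.292 ] sc [ 0.4741 -0.2759]
D [335.9 139.3] 95.0 [174.8 160.9] 73.0 tri [ 0.6176 -0.3129  0.1028] top [ 0.6191 -0.3145] sc [ 0.6164 -0.3136]
E [384.5 181. ] 97.0 [181.  121.3] 56.0 tri [ 0.4948 -0.4137  0.103 ] top [ 0.4956 -0.4154] sc [ 0.4933 -0.4155]
f1 [236.  150.4] 32.0 [233.3 220.8] 56.0 tri [ 0.6348 -0.0542  0.0552] top [ 0.6171 -0.0572] sc [ 0.652  -0.0309]
f2 [231.8 167.8] 93.0 [258.7 194.2] 70.0 tri [ 0.5577 -0.0324  0.1424] top [ 0.5733 -0.0418] sc [ 0.5386 -0.0339]
(173, np.float64(93.1), array([0.449, 0.36 ])) (1366, np.float64(16.4), array([0.675, 0.197])) [0.57427524 0.02533322 0.19053137]
```

```bash
python3 -m inch '{"translation":[[-0.34,0.96,0],[-0.34,0.96,0],[-0.34,0.96,0],[-0.34,0.96,0],[-0.34,0.96,0],[-0.34,0.96,0],[-0.34,0.96,0],[-0.34,0.96,0],[-0.34,0.96,0],[-0.34,0.96,0],[-0.34,0.96,0],[0,0,0]],"roll":[0,0,0,0,0,0,0,0,0,0,0,0]}' 70; python3 -m inch '{"translation":[[0,0,0.8],[0,0,0.8],[0,0,0]],"roll":[0,0,0]}'; python3 wd.py "[.4588,-.292,.1]"
```

```text
clock: 24.82
position: [0.4581, -0.2923, 0.1852]
orientation: [[1.0, -0.003, -0.002], [-0.003, -1.0, 0.001], [-0.002, -0.001, -1.0]]
force: [-0.2, 0.3, -0.1]
opening: 0.746
grasp_force: 0.0
clock: 25.2
position: [0.4577, -0.2886, 0.1358]
orientation: [[1.0, 0.001, -0.005], [0.001, -1.0, 0.005], [-0.005, -0.005, -1.0]]
force: [0.0, -0.3, -0.7]
opening: 0.743
grasp_force: 0.0
dot 363 (np.float64(266.3057851239669), np.float64(192.34159779614325)) [ 0.4707 -0.2916]
dot 131 (np.float64(265.9465648854962), np.float64(213.29770992366412)) [ 0.4561 -0.2914]
exp 266 209 [ 0.4577 -0.2886  0.1358]
```

```bash
python3 -m inch '{"translation":[[0,0,0.9],[0,0,0.8],[0,0,0.53],[0,0,0]],"roll":[0,0,0,0]}'
python3 -m inch '{"translation":[[0,0,0],[0,0,0],[0,0,0],[0,0,0],[0,0,0]],"roll":[0,0,0,0,0]}' 0 30
```

```text
clock: 25.75
position: [0.459, -0.2906, 0.0713]
orientation: [[1.0, 0.0, -0.001], [0.0, -1.0, 0.001], [-0.001, -0.001, -1.0]]
force: [0.5, -0.7, 0.6]
opening: 0.746
grasp_force: 0.0
clock: 26.38
position: [0.4593, -0.2913, 0.0721]
orientation: [[1.0, -0.0, 0.0], [-0.0, -1.0, -0.0], [0.0, 0.0, -1.0]]
force: [-0.3, -0.8, 0.5]
opening: 0.254
grasp_force: 25.5
```

```bash
python3 -m inch '{"translation":[[0,0,-0.8],[0,0,-1],[0,0,-1],[0,0,-1],[0,0,-0.4],[0.6,-0.95,0],[0.6,-0.95,0],[0.6,-0.95,0],[0.6,-0.95,0],[0.6,-0.95,0],[0.6,-0.95,0],[0.18,-0.32,0]],"roll":[0,0,0,0,0,0,0,0,0,0,0,0]}'
python3 -m inch '{"translation":[[0,0,0],[0,0,0]],"roll":[0,0]}'
```

```text
clock: 27.88
position: [0.5725, -0.1089, 0.1963]
orientation: [[1.0, 0.002, -0.003], [0.002, -1.0, 0.001], [-0.003, -0.001, -1.0]]
force: [-1.3, -1.1, -3.3]
opening: 0.248
grasp_force: 30.0
clock: 28.12
position: [0.572, -0.1116, 0.1974]
orientation: [[1.0, -0.001, -0.001], [-0.001, -1.0, -0.0], [-0.001, 0.0, -1.0]]
force: [0.1, 0.8, -1.6]
opening: 0.25
grasp_force: 30.0
```

Down .1155 to .082.

```bash
python3 -m inch '{"translation":[[0.03,-0.02,0.9],[0,0,0.9],[0,0,0.7],[0,0,0.55],[0,0,0.4],[0,0,0.35],[0,0,0.05],[0,0,0]],"roll":[0,0,0,0,0,0,0,0]}'
```

```text
clock: 29.12
position: [0.574, -0.1101, 0.0828]
orientation: [[1.0, -0.0, 0.001], [-0.0, -1.0, -0.0], [0.001, 0.0, -1.0]]
force: [-0.2, 0.1, -2.8]
opening: 0.25
grasp_force: 30.0
```

```bash
python3 -m inch '{"translation":[[0,0,0.06],[0,0,0]],"roll":[0,0]}'; python3 -m inch '{"translation":[[0,0,0],[0,0,0],[0,0,-0.7],[0,0,-1],[0,0,-1],[0,0,-0.9]],"roll":[0,0,0,0,0,0]}' 46; python3 sp.py p4 | egrep "^(D|E)"
python3 -m inch '{"translation":[[0.2,0.97,0],[0.2,0.97,0],[0.2,0.97,0],[0.2,0.97,0],[0.2,0.97,0],[0.2,0.97,0],[0.25,0.97,0],[0,0,0.8],[0,0,0.8],[0,0,0],[0,0,0]],"roll":[0,0,0,0,0,0,0,0,0,0,0]}' 70; python3 wd.py "[.6185,-.314,.1]"
```

```text
clock: 29.38
position: [0.5746, -0.1103, 0.0821]
orientation: [[1.0, -0.0, 0.002], [-0.0, -1.0, -0.001], [0.002, 0.001, -1.0]]
force: [-1.4, -0.9, 2.8]
opening: 0.251
grasp_force: 30.0
clock: 30.12
position: [0.5737, -0.1101, 0.1897]
orientation: [[1.0, -0.0, 0.0], [-0.0, -1.0, -0.0], [0.0, 0.0, -1.0]]
force: [-0.1, 0.9, -0.3]
opening: 0.491
grasp_force: 0.0
D [335.9 139.3] 93.0 [174.8 160.9] 70.0 tri [ 0.6176 -0.3129  0.1028] top [ 0.619  -0.3145] sc [ 0.6164 -0.3137]
E [384.5 181. ] 96.0 [181.1 121.4] 55.0 tri [ 0.4947 -0.4135  0.1027] top [ 0.4956 -0.4154] sc [ 0.4933 -0.4147]
clock: 31.6
position: [0.6172, -0.3137, 0.1405]
orientation: [[1.0, -0.0, -0.0], [-0.0, -1.0, 0.0], [-0.0, -0.0, -1.0]]
force: [0.2, -0.4, 0.3]
opening: 0.74
grasp_force: 0.0
dot 332 (np.float64(261.3855421686747), np.float64(189.9789156626506)) [ 0.6307 -0.3136]
dot 124 (np.float64(260.8306451612903), np.float64(210.31451612903226)) [ 0.6162 -0.3132]
exp 261 207 [ 0.6172 -0.3137  0.1405]
```

Aligned. Descend .0715.

```bash
python3 -m inch '{"translation":[[0,0,0.9],[0,0,0.8],[0,0,0.66],[0,0,0]],"roll":[0,0,0,0]}'
python3 -m inch '{"translation":[[0,0,0],[0,0,0],[0,0,0],[0,0,0],[0,0,0]],"roll":[0,0,0,0,0]}' 0 30
```

```text
clock: 32.15
position: [0.6161, -0.313, 0.0682]
orientation: [[1.0, -0.0, -0.003], [-0.0, -1.0, 0.002], [-0.003, -0.002, -1.0]]
force: [0.1, -0.1, 0.3]
opening: 0.743
grasp_force: 0.0
clock: 32.78
position: [0.6172, -0.3137, 0.07]
orientation: [[1.0, -0.0, 0.0], [-0.0, -1.0, -0.0], [0.0, 0.0, -1.0]]
force: [-0.9, 0.9, 1.2]
opening: 0.252
grasp_force: 26.0
```

```bash
python3 -m inch '{"translation":[[0,0,-0.8],[0,0,-1],[0,0,-1],[0,0,-1],[0,0,-0.4],[0.11,-0.97,0],[0.11,-0.97,0],[0.11,-0.97,0],[0.11,-0.97,0],[0.11,-0.97,0],[0.11,-0.97,0],[0.13,-0.97,0]],"roll":[0,0,0,0,0,0,0,0,0,0,0,0]}'
python3 -m inch '{"translation":[[0,0,0],[0,0,0]],"roll":[0,0]}'
```

```text
clock: 34.28
position: [0.6397, -0.1087, 0.1937]
orientation: [[1.0, -0.0, -0.003], [-0.0, -1.0, 0.001], [-0.003, -0.001, -1.0]]
force: [0.1, -0.5, -2.9]
opening: 0.25
grasp_force: 30.0
clock: 34.52
position: [0.6401, -0.1104, 0.1946]
orientation: [[1.0, -0.0, -0.002], [-0.0, -1.0, -0.0], [-0.002, 0.0, -1.0]]
force: [-0.3, 0.1, -4.5]
opening: 0.249
grasp_force: 30.0
```

```bash
python3 -m inch '{"translation":[[0.03,0,0.9],[0,0,0.9],[0,0,0.7],[0,0,0.55],[0,0,0.4],[0,0,0.33],[0,0,0.05],[0,0,0]],"roll":[0,0,0,0,0,0,0,0]}'
```

```text
clock: 35.52
position: [0.6422, -0.1102, 0.0815]
orientation: [[1.0, -0.0, 0.001], [-0.0, -1.0, -0.0], [0.001, 0.0, -1.0]]
force: [-0.5, 0.9, -4.0]
opening: 0.247
grasp_force: 30.0
```

```bash
python3 -m inch '{"translation":[[0,0,0.07],[0,0,0]],"roll":[0,0]}'; python3 -m inch '{"translation":[[0,0,0],[0,0,0],[0,0,-0.7],[0,0,-1],[0,0,-1],[0,0,-0.9]],"roll":[0,0,0,0,0,0]}' 46
python3 -m inch '{"translation":[[-0.22,-0.94,0],[-0.23,-0.94,0],[-0.23,-0.94,0],[-0.23,-0.94,0],[-0.23,-0.94,0],[-0.23,-0.94,0],[-0.23,-0.94,0],[-0.23,-0.94,0],[-0.23,-0.94,0],[0,0,0]],"roll":[0,0,0,0,0,0,0,0,0,0]}' 0
python3 - <<'E'
from h import *
snap("top","t5");snap("scene","s5");snap("wrist","w5")
a=cv2.imread("pics/t5.png")[110:260,150:350];b=cv2.imread("pics/s5.png")[110:260,150:350]
cv2.imwrite("pics/m5.png",np.vstack([cv2.resize(x,None,fx=2,fy=2,interpolation=cv2.INTER_CUBIC) for x in (a,b)]))
E
```

```text
clock: 35.78
position: [0.6426, -0.1102, 0.08]
orientation: [[1.0, -0.0, 0.002], [-0.0, -1.0, -0.001], [0.002, 0.001, -1.0]]
force: [-0.3, -0.2, -1.3]
opening: 0.25
grasp_force: 30.0
clock: 36.52
position: [0.6426, -0.1103, 0.1902]
orientation: [[1.0, -0.0, 0.003], [-0.0, -1.0, -0.001], [0.003, 0.001, -1.0]]
force: [-0.1, 1.7, -0.5]
opening: 0.493
grasp_force: 0.0
clock: 37.78
position: [0.5802, 0.1454, 0.1887]
orientation: [[1.0, 0.003, 0.002], [0.003, -1.0, 0.0], [0.002, -0.0, -1.0]]
force: [0.6, -0.9, -0.2]
opening: 0.006
grasp_force: 0.0
```

View pics/m5.png

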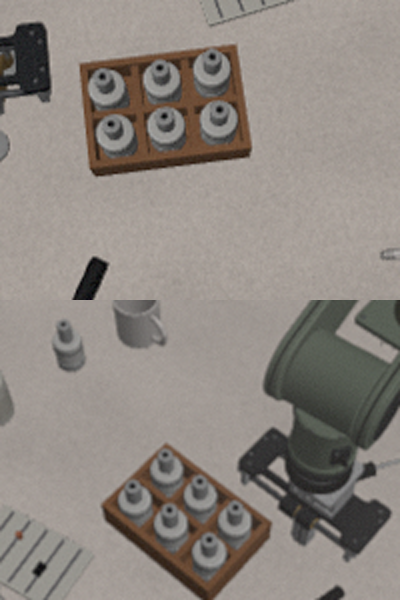

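View pics/w5.png

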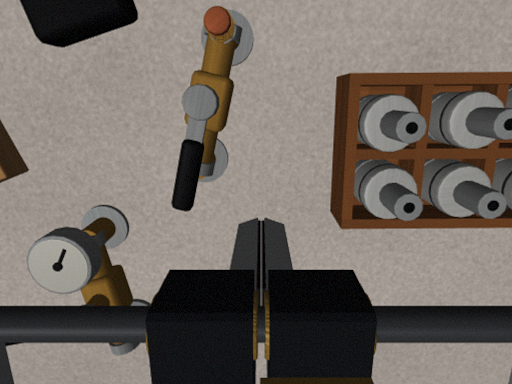

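```bash
python3 -m inch '{"translation":[[0,0,0.9],[0,0,1],[0,0,1],[0,0,1],[0,0,0]],"roll":[0,0,0,0,0]}'
python3 - <<'E'
from h import *
from sp import dot
t=snap("top")
for n,P in dict(UL=[.64,.026,.11],LL=[.572,.0255,.11],LR=[.574,-.11,.11],UR=[.642,-.11,.11],f1=[.638,-.0428,.11],f2=[.573,-.042,.11]).items():
    a,q=dot(t,P,6);print(n,onz(t,a,.11).round(4),q)
s=robot.get_state()["position"]
a=np.deg2rad(np.array([207,195,180,165,150,135,120,108,100]));P=np.c_[.651+.073*np.cos(a),.190+.073*np.sin(a)]
print(P.round(3),(np.diff(np.vstack([s[:2],P]),axis=0)*[1,-1]/.03).round(2))
E
```

```text
clock: 38.55
position: [0.5778, 0.1423, 0.0672]
orientation: [[1.0, -0.002, -0.006], [-0.002, -1.0, -0.001], [-0.006, 0.001, -1.0]]
force: [-1.4, 0.1, -0.3]
opening: 0.004
grasp_force: 0.0
UL [0.6346 0.0303] 82.0
LL [0.5719 0.0253] 87.0
LR [ 0.5742 -0.1105] 86.0
UR [ 0.6441 -0.1105] 89.0
f1 [ 0.6376 -0.0421] 84.0
f2 [ 0.5733 -0.0418] 81.0
[[0.586 0.157]
 [0.58  0.171]
 [0.578 0.19 ]
 [0.58  0.209]
 [0.588 0.226]
 [0.599 0.242]
 [0.614 0.253]
 [0.628 0.259]
 [0.638 0.262]] [[ 0.21 -0.47]
 [-0.18 -0.47]
 [-0.08 -0.63]
 [ 0.08 -0.63]
 [ 0.24 -0.59]
 [ 0.39 -0.5 ]
 [ 0.5  -0.39]
 [ 0.46 -0.21]
 [ 0.33 -0.08]]
```

```bash
python3 - <<'E'
from h import *
from sp import dot
w=snap("wrist");t=snap("top");s=snap("scene")
print(proj(w,[.6346,.0303,.11]),proj(w,[.572,.0253,.11]))
for n,P in dict(UL=[.6346,.0303,.11],LL=[.572,.0255,.11],LR=[.574,-.11,.11],UR=[.644,-.11,.11],f1=[.638,-.0421,.11]).items():
    a,q=dot(t,P,5);b,r=dot(s,P,5);print(n,tri(t,a,s,b).round(4),onz(s,b,.11).round(4),q,r)
def c(d,P,r,o):
    u,v=np.clip(proj(d,P).astype(int),r,[511-r,383-r]);i=cv2.cvtColor(d["pixels"],cv2.COLOR_RGB2BGR)[v-r:v+r,u-r:u+r];return cv2.resize(i,(390,390),interpolation=cv2.INTER_CUBIC)
cv2.imwrite("pics/ul.png",np.hstack([c(t,[.62,.01,.09],40,0),c(w,[.6346,.0303,.09],80,0)]))
E
```

```text
[535.43964036 145.54397426] [517.53883519 281.61387329]
UL [0.6424 0.0328 0.089 ] [0.6494 0.0394] 84.0 56.0
LL [0.5717 0.0167 0.1248] [0.5697 0.0043] 88.0 55.0
LR [ 0.5731 -0.1098  0.1127] [ 0.5717 -0.1104] 87.0 51.0
UR [ 0.643  -0.1096  0.1115] [ 0.6421 -0.1093] 88.0 53.0
f1 [ 0.6384 -0.05    0.1219] [ 0.6378 -0.0624] 84.0 57.0
```

View pics/ul.png

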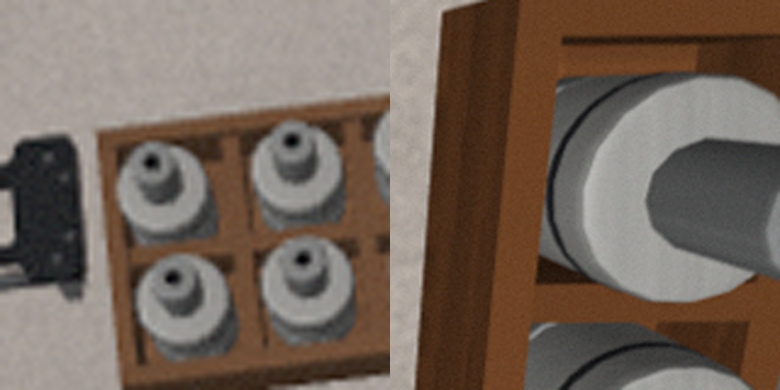

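```bash
python3 -m inch '{"translation":[[0.21,-0.47,-0.1],[-0.18,-0.47,0],[-0.08,-0.63,0],[0.08,-0.63,0],[0.24,-0.59,0],[0.39,-0.5,0],[0.5,-0.39,0],[0.46,-0.21,0],[0,0,0]],"roll":[0,0,0,0,0,0,0,0,0]}'
```

```text
clock: 39.88
position: [0.6288, 0.2624, 0.072]
orientation: [[1.0, 0.0, -0.001], [0.0, -1.0, 0.002], [-0.001, -0.002, -1.0]]
force: [0.2, -0.1, -0.5]
opening: 0.008
grasp_force: 0.0
```

```bash
python3 -m inch '{"translation":[[0.2,0,0],[0.2,0,0],[0,0,0]],"roll":[0,0,0]}'
```

```text
clock: 40.25
position: [0.6398, 0.2614, 0.0724]
orientation: [[1.0, -0.0, -0.002], [-0.0, -1.0, 0.001], [-0.002, -0.001, -1.0]]
force: [-2.8, 2.7, -1.1]
opening: 0.005
grasp_force: 1.7
```

```bash
python3 -m inch '{"translation":[[0.2,0,0],[0.2,0,0],[0,0,0]],"roll":[0,0,0]}'; python3 -m inch '{"translation":[[0.2,0,0],[0.2,0,0],[0,0,0]],"roll":[0,0,0]}'
```

```text
clock: 40.62
position: [0.6471, 0.2612, 0.0722]
orientation: [[1.0, -0.0, -0.013], [-0.0, -1.0, 0.0], [-0.013, -0.0, -1.0]]
force: [-13.3, 2.1, 7.7]
opening: 0.003
grasp_force: 7.2
clock: 41.0
position: [0.6477, 0.2611, 0.072]
orientation: [[0.999, 0.001, -0.038], [0.001, -1.0, -0.003], [-0.038, 0.003, -0.999]]
force: [-40.1, 0.7, 23.4]
opening: 0.004
grasp_force: 19.8
```

```bash
python3 -m inch '{"translation":[[-0.8,0,0],[-0.8,0,0],[0,0,0],[0,0,-0.8],[0,0,-0.8],[0,0,-0.8],[0,0,0]],"roll":[0,0,0,0,0,0,0]}'; python3 -m inch '{"translation":[[-0.8,-0.76,0],[-0.8,-0.76,0],[-0.8,-0.76,0],[-0.8,-0.76,0],[-0.8,-0.76,0],[0,0,0]],"roll":[0,0,0,0,0,0]}'
python3 - <<'E'
from h import *
w=snap("wrist","w6");t=snap("top");s=snap("scene","s6")
ax=[.651,.190]
print(proj(s,[*ax,.09]))
for a in (75,79,83):print(proj(s,[ax[0]+.092*np.cos(np.deg2rad(a)),ax[1]+.092*np.sin(np.deg2rad(a)),.09]))
a=cv2.imread("pics/w6.png");b=cv2.resize(cv2.imread("pics/s6.png")[200:320,200:360],None,fx=2.5,fy=2.5)
cv2.imwrite("pics/m6.png",np.hstack([cv2.resize(a,(400,300)),b[:300]]))
print(robot.get_state()["position"])
E
```

```text
clock: 41.88
position: [0.6205, 0.2605, 0.1484]
orientation: [[1.0, -0.001, 0.008], [-0.001, -1.0, 0.001], [0.008, -0.001, -1.0]]
force: [-0.1, 0.4, -0.2]
opening: 0.007
grasp_force: 0.0
clock: 42.62
position: [0.4953, 0.3754, 0.1435]
orientation: [[1.0, 0.003, -0.001], [0.003, -1.0, -0.001], [-0.001, 0.001, -1.0]]
force: [-0.1, -0.2, 0.1]
opening: 0.006
grasp_force: 0.0
[294.00709219 272.44815887]
[315.10875328 300.80302757]
[317.00523389 299.3750598 ]
[318.77907206 297.81674547]
[0.49754866 0.37368806 0.14420162]
```

View pics/m6.png

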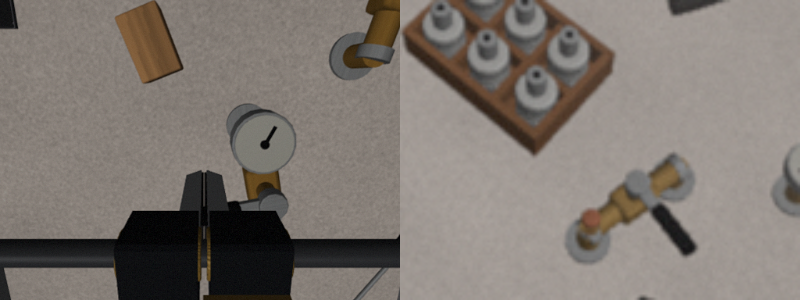

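```bash
python3 -m inch '{"translation":[[-0.35,0,0],[0,0,0.8],[0,0,0.8],[0,0,0.8],[0,0,0]],"roll":[0,0,0,0,0]}'
python3 - <<'E'
from h import *
s=robot.get_state()["position"];print(s)
a=np.deg2rad(np.array([68,80,95,110,125,140,155,168]));P=np.c_[.452+.073*np.cos(a),.306+.073*np.sin(a)]
print(P.round(3),(np.diff(np.vstack([s[:2],P]),axis=0)*[1,-1]/.03).round(2))
E
```

```text
clock: 43.4
position: [0.4843, 0.3727, 0.0704]
orientation: [[1.0, -0.001, -0.005], [-0.001, -1.0, -0.003], [-0.005, 0.003, -1.0]]
force: [0.3, -0.4, -0.6]
opening: 0.007
grasp_force: 0.0
[0.48432025 0.37270526 0.07043366]
[[0.479 0.374]
 [0.465 0.378]
 [0.446 0.379]
 [0.427 0.375]
 [0.41  0.366]
 [0.396 0.353]
 [0.386 0.337]
 [0.381 0.321]] [[-0.17 -0.03]
 [-0.49 -0.14]
 [-0.63 -0.03]
 [-0.62  0.14]
 [-0.56  0.29]
 [-0.47  0.43]
 [-0.34  0.54]
 [-0.17  0.52]]
```

```bash
python3 -m inch '{"translation":[[-0.17,-0.03,0],[-0.49,-0.14,0],[-0.63,-0.03,0],[-0.62,0.14,0],[-0.56,0.29,0],[-0.47,0.43,0],[-0.34,0.54,0],[-0.17,0.52,0],[0,0,0]],"roll":[0,0,0,0,0,0,0,0,0]}'; python3 -m inch '{"translation":[[0,0.2,0],[0,0.2,0],[0,0,0]],"roll":[0,0,0]}'
```

```text
clock: 44.52
position: [0.3816, 0.3223, 0.0733]
orientation: [[1.0, -0.001, -0.001], [-0.001, -1.0, -0.0], [-0.001, 0.0, -1.0]]
force: [0.2, 0.6, 0.4]
opening: 0.003
grasp_force: 0.3
clock: 44.9
position: [0.3819, 0.3179, 0.0735]
orientation: [[1.0, -0.003, -0.001], [-0.003, -1.0, 0.015], [-0.001, -0.015, -1.0]]
force: [-3.3, 21.7, -2.5]
opening: 0.001
grasp_force: 11.0
```

```bash
python3 -m inch '{"translation":[[0,0.2,0],[0,0.2,0],[0,0,0]],"roll":[0,0,0]}'
```

```text
clock: 45.28
position: [0.3822, 0.3173, 0.0742]
orientation: [[1.0, -0.006, 0.002], [-0.006, -0.999, 0.039], [0.002, -0.039, -0.999]]
force: [-5.0, 56.4, -16.5]
opening: 0.009
grasp_force: 26.9
```

```bash
python3 -m inch '{"translation":[[0,-0.9,0],[0,-0.9,0],[0,-0.4,0],[0,0,-1],[0,0,-1],[0,0,-1],[0,0,-1],[0,0,0]],"roll":[0,0,0,0,0,0,0,0]}'
python3 - <<'E'
from h import *
snap("top","t7");s=snap("scene","s7");cv2.imwrite("pics/s7c.png",cv2.resize(cv2.imread("pics/s7.png")[90:350,120:440],(800,600)[:2] and (738,600),interpolation=cv2.INTER_CUBIC))
E
```

```text
clock: 46.28
position: [0.3843, 0.3651, 0.195]
orientation: [[1.0, -0.001, 0.004], [-0.001, -1.0, 0.002], [0.004, -0.002, -1.0]]
force: [0.7, -0.4, -0.6]
opening: 0.006
grasp_force: 0.0
```

View pics/s7c.png

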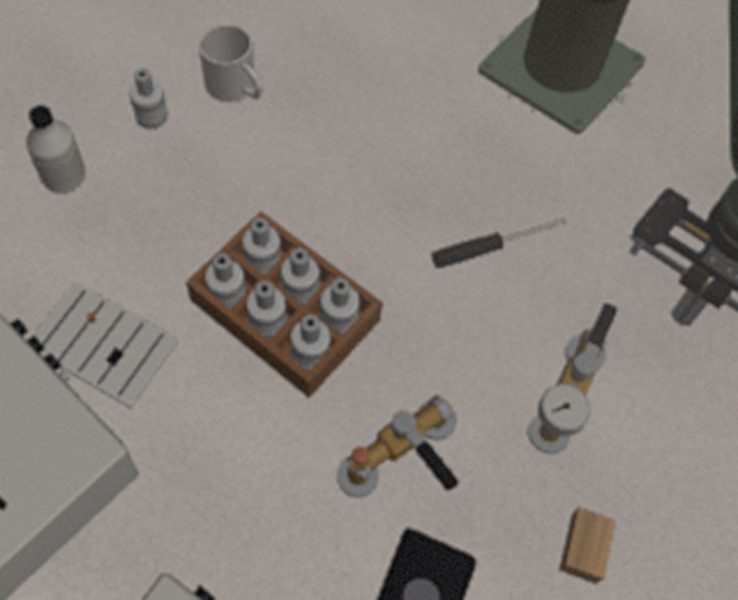

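The final scene view shows all six pockets filled with upright canisters. The supply lever, near (600,330), lies along its pipe, so it is open. The vent lever, near (435,460), lies across its pipe, so it is shut. The surplus spare at (148,100), the mug and the bottle are untouched.

```bash
python3 -c "
from cell import robot;print(robot.finish_job())"
```

```text
the job is handed in; nothing more can be done
None
```

The job is handed in: all four empty pockets were filled with upright canisters, the valves were worked in the order asked, and the vent ended shut with the supply open; no verdict came back at hand-in.

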